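Fit the vial carousel to the sample changer's keyed drive spindle

TASK

Fit the round vial carousel to the sample changer: lift it by its hub, keeping it level, and gently lower the hub over the upright drive spindle until it rests on the spindle's key. Pressing only lightly, never forcing it, turn the carousel until its keyway drops over the key, then let it down fully home, flat on the drive plate, and let go. Leave the solvent bottle, the vial rack and the cap box where they stand.

Things in the scene. Friction and masses are not known exactly. Their poses are not given: they have to be found in the camera images.
- hub (a point): Hub of the vial carousel: upright aluminium block 60 mm long (x), 44 mm wide between two flats (y, grip these), flats 44 mm long, 72 mm high from the tray's underside. A 29.6 mm bore runs right through it; on the bore's +x side a keyway 8 mm wide, out to 22.5 mm from the axis, runs the full height, open at the top. The point is on the axis, 55 mm above the underside; x along the keyway, z up.
- carousel: The vial carousel, loose, 0.3 to 0.5 kg, standing on the bench: grey tray 150 mm in diameter, 20 mm high, with the hub in its middle and sixteen small vials in a ring 56 to 68 mm from the axis, their black caps reaching 32 mm above the underside. Origin on the axis at the underside; x along the keyway, z up.
- seat (a point): Centre of the drive plate on the sample changer, where the centre of the carousel's underside must come to lie: a level dark disc, 120 mm in diameter, with three domed steel rests whose tops are level with this point, 83 mm above the bench, with the spindle rising from it. Axes of the housing: z up, x to its rear; they do not show the key's direction.
- nose (a point): Tip of the steel drive spindle, 54 mm above the drive plate: upright, 28 mm in diameter up to 44 mm above the plate, then tapering to 16 mm. On its side one key, 6 mm wide, runs from the plate up to 14 mm above it, out to 21 mm from the axis. A hub not lined up rests on the key's top, 14 mm too high; within about 4 degrees it goes down over it. Axes as seat.
- sampler: Sample changer, fixed: white base 220 mm deep (x), 310 mm wide (y), 75 mm high; a needle tower 200 mm high at its -y end, 140 mm from the spindle. Origin on the bench under the spindle; x to the rear, z up. The drive is parked with the key pointing to the rear, anywhere up to 57 degrees to either side (not measured), and holds the spindle still up to about 1 N m.
- solvent_mid (a point): Bystander: amber solvent bottle, 72 mm in diameter, 130 mm high; the point is at its middle, half-way up.
- rack_mid (a point): Bystander: white vial rack, 70 by 130 mm, 41 mm high over its vials; the point is at its middle, 14 mm above the bench.
- capbox_mid (a point): Bystander: small cardboard box of caps, 66 by 66 mm, 42 mm high; the point is at its middle, half-way up.
There are look-alikes about, which are no part of the job. Several things have the shape of the carousel; the one meant has the colours described above.

How it is judged:
By the outcome, as a careful person would: the job done as asked, in the order asked, and still so for the second after the job is handed in, with the robot touching nothing.
It also fails if it takes over 64 s, if anything falls off the work surface, if the arm or the gripper's body presses on something with over 40 N, if the wrist force passes 120 N, or if a joint passes its speed limit or range.

ROBOT

A 6-joint arm with a two-finger parallel gripper is mounted at the origin on the work surface. World frame = base frame: x ahead of the robot, y to its left, z up, the work surface at z = 0. Lengths are in m, angles in rad, forces in N, time in s.
With the tool pointing down it reaches from about 0.325 to 0.9 m from the base axis. Payload 6.1 kg.
Tool frame: the origin (TCP) lies at the very end of the fingers, on their centre line; the grasp point (between the pads) lies 19 mm behind it; z points along the fingers, y is the direction in which the jaws open and shut (so a half turn about z gives the same grasp; the last joint's range is limited). The gripper opens to 85 mm and grips with 20 to 120 N. Pads are 22 mm wide; open, the fingers measure 114 mm over their backs; the gripper's body (76 mm by 85 mm) begins 54 mm behind the grasp point. The pads swing forward as they close: fully open they stand 13 mm farther back than shut.
Start: joints at [-1.382, 0.22, 1.526, -0, 1.395, -0.126], TCP at [0.194, -0.594, 0.231] pointing down, gripper open.
Joint ranges: [-2.98, 2.98], [-0.91, 2.08], [0.09, 2.57], [-1.24, 4.39], [0.2, 2.65], [-2.68, 2.68]. Speed limits (rad/s): [2.57, 2.57, 3.01, 3.14, 3.14, 3.14].

INTERFACE

Orientations are given as a unit quaternion [w, x, y, z].
In Python, from plant import readout, camera, workorder, masks_of, place_of gives the robot as it stands. The module is installed in compiled form; this text tells all that it offers.
- The arm moves only by the tool jog_arm, never from a script. Its argument "increments" is text: rows parted by semicolons, each of 7 numbers parted by spaces: the gripper's target within -1 to 1 (fully open at 1, half-way at 0, shut at -1), then the shift along the world's x, y, z in mm, then the turn, a rotation vector about the world's x, y, z in rad. A call has 1 to 10 rows; each row is the pose to reach, as a shift and turn from the pose commanded when the call began; what a row does not reach only later rows make up. A row lasts 1/12 s, in which the tool goes at most 41.7 mm and 7.16 degrees, less where a joint would pass 70% of its speed; a pose out of reach is approached as far as the arm can. A call with a gripper value outside its range is refused whole. The fingers move at their own pace and stop on an object; "force" is the grip in N (left out, the last holds). Time passes only in rows, so rows that repeat a pose let the fingers close. It gives the time, the measured TCP pose, the force and the opening at its end, in the units of the state.
- readout.get_state(): the state, without advancing time (a new reading comes with each control period).
- camera(name): name is "side" or "top" or "wrist"; returns a dict with "img" (384x512x3 uint8, red, green, blue), "camera_matrix" (3x3 intrinsics, pixels), "xyz" and "attitude" of the camera in the world. Camera axes: x right, y up, looking along -z (the intrinsics and any distortion apply to the point x, -y, -z); pixel columns grow to the right and rows downward; lengths in m; the calibration is good to about 2 mm. A picture is of the moment at which its call begins. There is no depth.
- workorder.finish_job(): hands the job in, once; it reports no verdict.
Trained networks look in a picture, given as the dict that the camera call returned (one of the last four; its "shot" number tells which), for a name from the list of things; names that differ only in an ending like _2 or _b are one class to them, and where a whole thing is asked for, a point or a joint stands for the part that bears it (a point fixed in the world has none). Each returns a list of dicts, best first, with "confidence" (0 to 1); they miss things now and then, are a little off and sometimes report something else, mostly with a low value. They report only what shows in the picture. A call takes as long as a camera call. They do not tell look-alikes from the thing itself.
- masks_of(picture, label): "pixels" (384x512 bool, what is visible of it) and "pixel" ([column, row] in pixels, amid what is visible of it).
- place_of(picture, label): "pixel" ([column, row] in pixels: a listed point, or the origin of a listed thing).
The state is a dict: "time": time; "joint_pos": joint angles; "qvel": joint speeds; "joint_efforts": joint torques, N m; "position": TCP position; "tool_rot": TCP orientation; "ft_force": force on the tool from outside, world axes, zero at the start; "wrist_torque": the same for the moment, N m; "opening": finger opening in m.
Only numpy, scipy, OpenCV 4.12 (cv2) and the standard library are available. Lean on these libraries where they do the work, as an engineer would, in place of code of your own. Each camera call takes 0.05 s, during which the arm holds its last target.

## Working session

There is one attempt and no reset: what is moved stays moved. The work goes in short steps, Python scripts to look and compute and a tool call to move; the robot and the scene stay as the last step left them, time stands still between calls to the robot, and variables do not carry over. Pictures are saved under pics/ and viewed, and the job is handed in when it is done.

Besides the shell and the picture viewer there is one more tool, called after "Call:" by a JSON object that holds its "fn" and its "kwargs". jog_arm: Moves the arm, as the interface text tells. Its arguments: {"type":"object","properties":{"increments":{"type":"string"},"force":{"type":"number"}},"required":["increments"]}

```bash
mkdir -p pics; cat > h.py <<'E'
import numpy as np, cv2
from scipy.spatial.transform import Rotation as R
from plant import readout, camera, workorder, masks_of, place_of
def Rq(q): return R.from_quat([q[1],q[2],q[3],q[0]])
def save(p,n): cv2.imwrite('pics/'+n,p['img'][:,:,::-1])
def att(p):
    a=np.array(p['attitude'],float)
    return a if a.shape==(3,3) else Rq(a).as_matrix()
def ray(p,px):
    K=np.array(p['camera_matrix']); d=np.linalg.solve(K,[px[0],px[1],1.]); d=np.array([d[0],-d[1],-d[2]])
    return np.array(p['xyz']),att(p)@d
def atz(p,px,z):
    o,d=ray(p,px); return o+d*(z-o[2])/d[2]
def proj(p,X):
    c=att(p).T@(np.array(X)-np.array(p['xyz'])); K=np.array(p['camera_matrix']); u=K@np.array([c[0],-c[1],-c[2]]); return u[:2]/u[2]
E
python3 - <<'E'
from h import *
s=readout.get_state(); print(s)
for n in ['top','side','wrist']:
    p=camera(n); save(p,n+'0.png'); print(n,[k for k in p],p['camera_matrix'],p['xyz'],p['attitude'])
    for l in ['hub','seat','nose','solvent_mid','rack_mid','capbox_mid','carousel','sampler']:
        for r in place_of(p,l): print(l,np.round(r['pixel'],1),round(r['confidence'],2))
E
```

```text
{'time': 0.0, 'joint_pos': array([-1.38212782e+00,  2.21209429e-01,  1.52765642e+00, -1.89711026e-06,
        1.39470711e+00, -1.26120417e-01]), 'qvel': array([-2.95597461e-04,  4.08030763e-04,  1.02933014e-03, -2.06891580e-04,
       -1.14917878e-05, -1.49058756e-04]), 'joint_efforts': array([-1.07344229e-03, -4.96907151e+01, -3.89397919e+01, -3.39846720e-04,
        1.11942037e-02, -3.50778201e-06]), 'position': array([ 0.19337489, -0.59367283,  0.23018562]), 'tool_rot': array([-9.89641221e-04,  9.87638531e-01,  1.56745498e-01, -3.18943558e-05]), 'ft_force': array([-0.10853484,  0.22942204, -0.40206625]), 'wrist_torque': array([-0.02621017, -0.03464387, -0.02532449]), 'opening': 0.08530059559032774}
top ['img', 'camera_matrix', 'xyz', 'attitude', 'shot'] [[365.77199536   0.         257.81453062]
 [  0.         365.77199536 195.25731486]
 [  0.           0.           1.        ]] [0.36185833 0.13292907 1.05457358] [-0.70208541 -0.06688553  0.05986922  0.70641212]
hub [217.5 300.8] 0.94
hub [137.  222.9] 0.89
hub [211.3 207.9] 0.84
hub [357.2 110.3] 0.75
hub [129.8 298.8] 0.61
hub [2
[... 691 characters left out ...]
343.7] 0.65
hub [245.6 225.2] 0.6
seat [303.4 148.8] 0.81
nose [307.2 134. ] 0.89
solvent_mid [160.2 228.3] 0.75
solvent_mid [246.9 247.8] 0.52
solvent_mid [305.4 173.4] 0.47
rack_mid [193.5 184.2] 0.75
capbox_mid [333.4 211.6] 0.58
carousel [245.2 248.5] 0.96
carousel [245.2 145.6] 0.95
carousel [278.2 358.3] 0.93
carousel [201.6 311.5] 0.73
carousel [306.8 148.8] 0.66
carousel [332.7 285. ] 0.65
sampler [304.8 170.9] 0.73
wrist ['img', 'camera_matrix', 'xyz', 'attitude', 'shot'] [[274.47788101   0.         255.02539501]
 [  0.         274.47788101 193.43114962]
 [  0.           0.           1.        ]] [ 0.25879962 -0.57198732  0.37463565] [ 0.80105979 -0.11330499  0.08224436 -0.5819803 ]
```

View pics/top0.png

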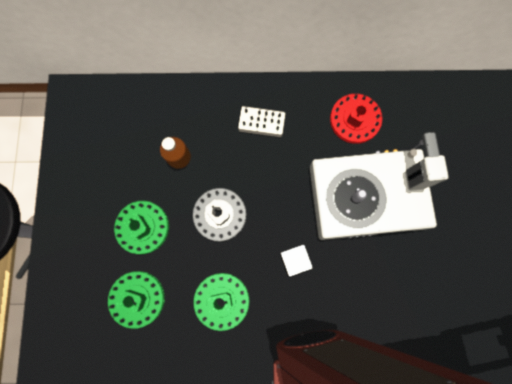

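View pics/side0.png

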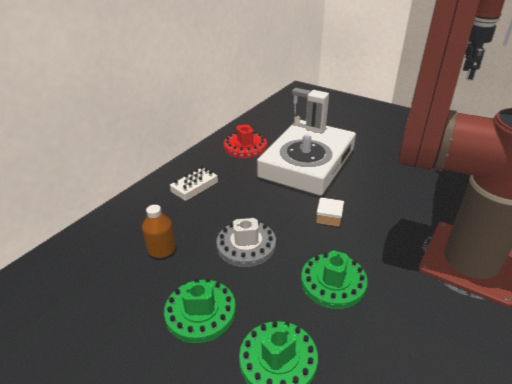

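Things that could be taken for it, as (column, row) in the top view: grey (219,214); green (141,227), (136,300) and (221,302); red (356,118). The description calls for a grey tray with an aluminium hub, so I choose the one at (219,214), which is (246,235) in the side view. Next I'll crop close to check it.

```bash
python3 - <<'E'
from h import *
t=camera('top'); s=camera('side')
def tri(a,pa,b,pb):
    o1,d1=ray(a,pa);o2,d2=ray(b,pb); A=np.c_[d1,-d2]; x=np.linalg.lstsq(A,o2-o1,rcond=None)[0]
    return (o1+d1*x[0]+o2+d2*x[1])/2, np.linalg.norm(o1+d1*x[0]-o2-d2*x[1])
print('hub',tri(t,[211.3,207.9],s,[245.6,225.2]), 'nose',tri(t,[362.4,194.3],s,[307.2,134]),'seat',tri(t,[356.4,195.4],s,[303.4,148.8]))
print('hub z.055',atz(t,[211.3,207.9],.055),atz(s,[245.6,225.2],.055))
print('nose z.137',atz(t,[362.4,194.3],.137),atz(s,[307.2,134],.137))
for n,p in(('top',t),('side',s)):
  for z in (.055,):
    pass
def crop(p,c,w,n,k=8):
    g=p['img'][int(c[1]-w*.75):int(c[1]+w*.75),int(c[0]-w):int(c[0]+w)]
    return cv2.resize(g[:,:,::-1],(400,300),interpolation=cv2.INTER_CUBIC)
A=np.vstack([np.hstack([crop(t,(219,214),36,''),crop(s,(246,238),40,'')]),np.hstack([crop(t,(357,197),36,''),crop(s,(305,148),36,'')])])
cv2.imwrite('pics/crops.png',A)
# tray mask in top: grey pixels ring
for l in ['carousel']:
  for p in (t,s):
    for r in masks_of(p,l):
        m=r['pixels']; print(np.round(r['pixel']),m.sum(),round(r['confidence'],2),p['img'][m].mean(0).round())
E
```

```text
hub (array([0.49855469, 0.2644802 , 0.07852925]), np.float64(0.014706643273105696)) nose (array([ 0.52992406, -0.12254723,  0.14089166]), np.float64(0.003618395675403635)) seat (array([ 0.53758872, -0.12100203,  0.08735288]), np.float64(0.0053612169404802104))
hub z.055 [0.50866894 0.27116389 0.055     ] [0.50701844 0.24104389 0.055     ]
nose z.137 [ 0.52897427 -0.12436715  0.137     ] [ 0.53480148 -0.1283829   0.137     ]
[135. 299.] 2446 0.95 [ 64. 169.  81.]
[353. 121.] 1978 0.9 [207.  47.  44.]
[222. 213.] 2163 0.82 [193. 191. 185.]
[141. 228.] 2258 0.72 [ 65. 170.  82.]
[222. 301.] 2421 0.69 [ 89. 200. 107.]
[244. 247.] 2279 0.95 [137. 134. 130.]
[199. 312.] 3561 0.86 [ 46. 139.  66.]
[277. 355.] 4198 0.86 [ 50. 146.  71.]
[243. 141.] 962 0.82 [169.  51.  47.]
[334. 281.] 3002 0.65 [ 46. 136.  66.]
```

View pics/crops.png

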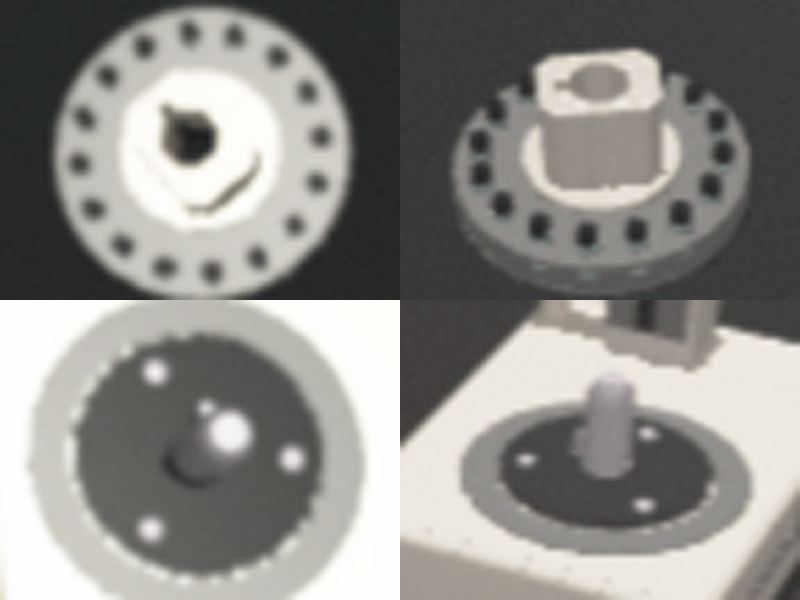

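```bash
python3 - <<'E'
from h import *
t=camera('top'); s=camera('side')
def best(p,near):
    return min(masks_of(p,'carousel'),key=lambda r:np.hypot(*(np.array(r['pixel'])-near)))
m=best(t,(222,213))['pixels'].astype(np.uint8)
c=max(cv2.findContours(m,0,1)[0],key=len); e=cv2.fitEllipse(c); print('ell',e, atz(t,e[0],.012))
f=lambda x,y:(183+x*.18,187+y*.18)
b=atz(t,f(188,137),.072);k=atz(t,f(166,108),.072);print('bore',b,'keydir',np.degrees(np.arctan2(*(k-b)[1::-1])))
f2=lambda x,y:(206+(x-400)*.2,208+y*.2)
b=atz(s,f2(600,80),.072);k=atz(s,f2(562,85),.072);print('side bore',b,np.degrees(np.arctan2(*(k-b)[1::-1])))
# spindle
f3=lambda x,y:(321+x*.18,170+(y-300)*.18)
n=atz(t,f3(230,430),.137); print('nose',n); print('base seat disc',atz(t,f3(198,455),.08))
k=atz(t,f3(205,407),.097); print('key',k)
f4=lambda x,y:(269+(x-400)*.18,121+(y-300)*.18)
n2=atz(s,f4(610,378),.137);print('nose side',n2);print('disc',atz(s,f4(608,478),.083));k2=atz(s,f4(577,432),.097);print('key s',k2)
for r in masks_of(t,'sampler')+masks_of(s,'sampler'): print(r['pixel'],r['confidence'],r['pixels'].sum())
E
```

```text
ell ((218.94410705566406, 214.40985107421875), (51.751834869384766, 52.28479766845703), 87.51993560791016) [0.49594444 0.25478797 0.012     ]
bore [0.49577251 0.25359027 0.072     ] keydir 37.39196093077983
side bore [0.4972974  0.25236789 0.072     ] 44.258974341978266
nose [ 0.53130177 -0.12449776  0.137     ]
base seat disc [ 0.52959795 -0.12430958  0.08      ]
key [ 0.54997635 -0.12440969  0.097     ]
nose side [ 0.53273946 -0.12196356  0.137     ]
disc [ 0.52338468 -0.10941297  0.083     ]
key s [ 0.55115798 -0.12269115  0.097     ]
[376.5, 190.0] 0.77 10158
[308.5, 152.7] 0.61 5763
```

```bash
python3 - <<'E'
from h import *
s=readout.get_state(); p=camera('wrist')
T=Rq(s['tool_rot']).as_matrix(); off=T.T@(np.array(p['xyz'])-s['position']); Rc=T.T@att(p)
print(off.round(4)); print('look dir in tool',(-Rc[:,2]).round(3))
tilt=T@[0,0,1]; print(tilt)
yaw=lambda a: R.from_euler('z',a).as_matrix()@np.diag([1,-1,-1.])
for nm,tgt,a in(('sp',[.531,-.123,.11],0.0),('car',[.496,.253,.05],.70)):
  for z in (.3,):
    Y=yaw(a); d=Y@(-Rc[:,2]); # want ray thro tgt
    o=Y@off; h=z+o[2]-tgt[2]; pos=np.array(tgt)-o-d*(h/-d[2]); print(nm,z,pos.round(3),'dist',h/-d[2])
    rv=R.from_matrix(Y@T.T).as_rotvec(); print('rotvec',rv.round(3),'shift mm',((np.r_[pos[:2],z]-s['position'])*1000).round())
E
```

```text
[ 0.069  -0.001  -0.1433]
look dir in tool [-0.277 -0.     0.961]
[-3.01289639e-05 -3.92242363e-06 -1.00000000e+00]
sp 0.3 [ 0.558 -0.124  0.3  ] dist 0.3469222144202497
rotvec [-0.    -0.    -0.315] shift mm [365. 470.  69.]
car 0.3 [0.531 0.281 0.3  ] dist 0.40936984257403886
rotvec [ 0.    -0.     0.385] shift mm [337. 875.  69.]
```

Call:
{"fn": "jog_arm", "kwargs": {"increments": "1 20 20 40 0 0 -0.05; 1 45 55 70 0 0 -0.1; 1 75 90 70 0 0 -0.15; 1 105 125 70 0 0 -0.2; 1 135 160 70 0 0 -0.25; 1 165 195 70 0 0 -0.315; 1 190 230 70 0 0 -0.315; 1 220 265 70 0 0 -0.315; 1 245 300 70 0 0 -0.315; 1 270 335 70 0 0 -0.315"}}

```text
time: 2.68
position: [0.4403, -0.2904, 0.3016]
tool_rot: [0.0, 1.0, -0.0, 0.0]
ft_force: [0.8, -0.6, -0.5]
opening: 0.0854
```

Call:
{"fn": "jog_arm", "kwargs": {"increments": "1 25 30 0 0 0 0; 1 50 65 0 0 0 0; 1 75 100 0 0 0 0; 1 95 135 0 0 0 0; 1 95 135 0 0 0 0; 1 95 135 0 0 0 0; 1 95 135 0 0 0 0"}}

```text
time: 3.27
position: [0.5342, -0.1572, 0.3012]
tool_rot: [0.0, 1.0, 0.0, -0.0]
ft_force: [0.1, 0.1, 0.4]
opening: 0.0854
```

```bash
python3 - <<'E'
from h import *
s=readout.get_state(); p=camera('wrist'); save(p,'w1.png'); print(s['time'],s['position'],s['joint_pos'].round(2))
print(proj(p,[.531,-.123,.137]),proj(p,[.531,-.123,.083]))
for l in('nose','seat'):
  for r in place_of(p,l): print(l,r, atz(p,r['pixel'],.137 if l=='nose' else .083))
q=proj(p,[.531,-.123,.1]);c=(int(q[0]),int(q[1]))
g=p['img'][max(0,c[1]-75):c[1]+75,c[0]-100:c[0]+100,::-1]; print(c); cv2.imwrite('pics/w1c.png',cv2.resize(g,None,fx=4,fy=4,interpolation=cv2.INTER_CUBIC))
E
```

```text
3.2667 [ 0.53416301 -0.15721646  0.30121943] [-0.43  0.02  1.62 -0.    1.51  1.14]
[225.64681073 179.28293619] [229.77817318 170.07322799]
nose {'pixel': [229.1, 180.6], 'confidence': 0.66} [ 0.52944643 -0.12692709  0.137     ]
seat {'pixel': [231.7, 169.8], 'confidence': 0.83} [ 0.53137178 -0.1255799   0.083     ]
(228, 172)
```

View pics/w1c.png

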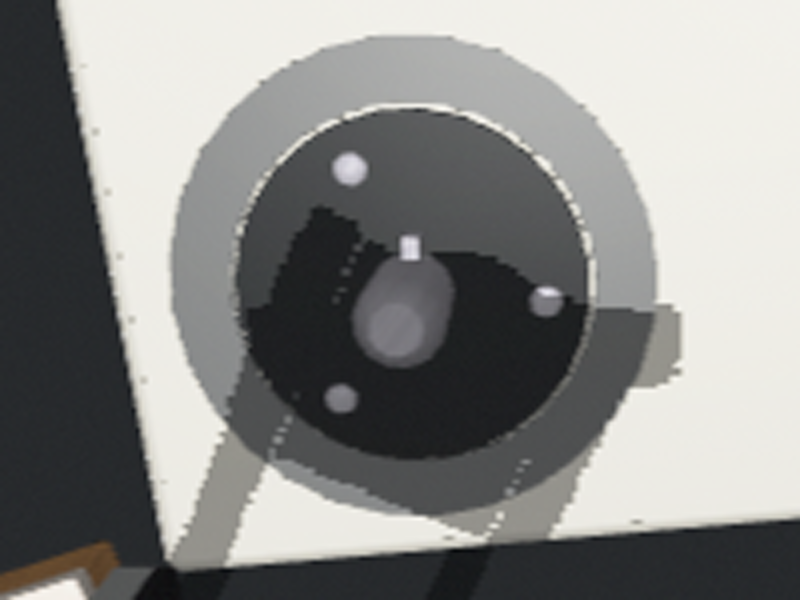

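```bash
python3 - <<'E'
from h import *
p=camera('wrist')
f=lambda x,y:(128+(x-1.5)/4,97+(y-1.5)/4)
print('nose',atz(p,f(397,330),.137)); 
pts=np.array([f(x,y) for x,y in[(238,275),(590,282),(410,107),(413,458),(290,150),(537,152),(300,413),(520,415)]],np.float32)
W=np.array([atz(p,q,.081)[:2] for q in pts]); A=np.c_[2*W,np.ones(len(W))]; x=np.linalg.lstsq(A,(W**2).sum(1),rcond=None)[0]; print('disc',x[:2],'r',np.sqrt(x[2]+x[0]**2+x[1]**2))
k=atz(p,f(410,236),.097);print('key outer',k); k2=atz(p,f(410,261),.097);print('key inner?',k2)
for a in (x[:2],atz(p,f(397,330),.137)[:2]): print(np.hypot(*(k[:2]-a)),np.degrees(np.arctan2(k[1]-a[1],k[0]-a[0])))
for l,z in (((400,236),.097),((420,236),.097),((400,261),.097),((420,261),.097)): print(atz(p,f(*l),z)[:2])
E
```

```text
nose [ 0.53085298 -0.12572324  0.137     ]
disc [ 0.53248951 -0.12571625] r 0.05943962674631541
key outer [ 0.55207672 -0.12657825  0.097     ]
key inner? [ 0.54409512 -0.12635408  0.097     ]
0.01960617455002435 -2.519877304594199
0.0212409536729456 -2.306946702437579
[ 0.55208609 -0.12340893]
[ 0.55206735 -0.1297476 ]
[ 0.54410457 -0.12316459]
[ 0.54408566 -0.12954359]
```

Call:
{"fn": "jog_arm", "kwargs": {"increments": "1 0 35 0 0 0 0.08; 1 0 75 0 0 0 0.16; 1 0 115 0 0 0 0.24; 1 0 155 0 0 0 0.32; 1 0 195 0 0 0 0.4; 1 0 235 0 0 0 0.48; 1 0 275 0 0 0 0.56; 1 0 315 0 0 0 0.64; 1 0 355 0 0 0 0.7; 1 0 390 0 0 0 0.7"}}

```text
time: 4.3
position: [0.5343, 0.234, 0.3016]
tool_rot: [-0.0, 0.939, 0.344, 0.0]
ft_force: [-0.1, -0.5, -0.3]
opening: 0.0855
```

Call:
{"fn": "jog_arm", "kwargs": {"increments": "1 0 35 -20 0 0 0; 1 0 45 -40 0 0 0; 1 0 45 -50 0 0 0; 1 0 45 -50 0 0 0; 1 0 45 -50 0 0 0"}}

```text
time: 4.72
position: [0.5344, 0.2762, 0.2509]
tool_rot: [0.0, 0.94, 0.342, -0.001]
ft_force: [-0.0, -0.5, 0.7]
opening: 0.0854
```

```bash
python3 - <<'E'
from h import *
s=readout.get_state(); p=camera('wrist'); save(p,'w2.png'); print(s['time'],s['position'],s['tool_rot'],s['joint_pos'].round(2))
for l in('hub',):
  for r in place_of(p,l): print(l,r, atz(p,r['pixel'],.055))
q=proj(p,[.496,.253,.055]);c=(int(q[0]),int(q[1]))
g=p['img'][max(0,c[1]-75):c[1]+75,c[0]-100:c[0]+100,::-1]; print(c); cv2.imwrite('pics/w2c.png',cv2.resize(g,None,fx=4,fy=4,interpolation=cv2.INTER_CUBIC))
E
```

```text
4.7167 [0.53443038 0.27616041 0.25088728] [ 2.96969417e-04  9.39691502e-01  3.42022136e-01 -8.07511123e-04] [ 0.35  0.15  1.57 -0.    1.42  1.22]
hub {'pixel': [250.8, 204.3], 'confidence': 0.96} [0.49659529 0.25353058 0.055     ]
hub {'pixel': [86.9, 114.3], 'confidence': 0.82} [0.45821863 0.4745272  0.055     ]
hub {'pixel': [5.8, 226.0], 'confidence': 0.68} [0.26357907 0.48420571 0.055     ]
(250, 204)
```

View pics/w2c.png

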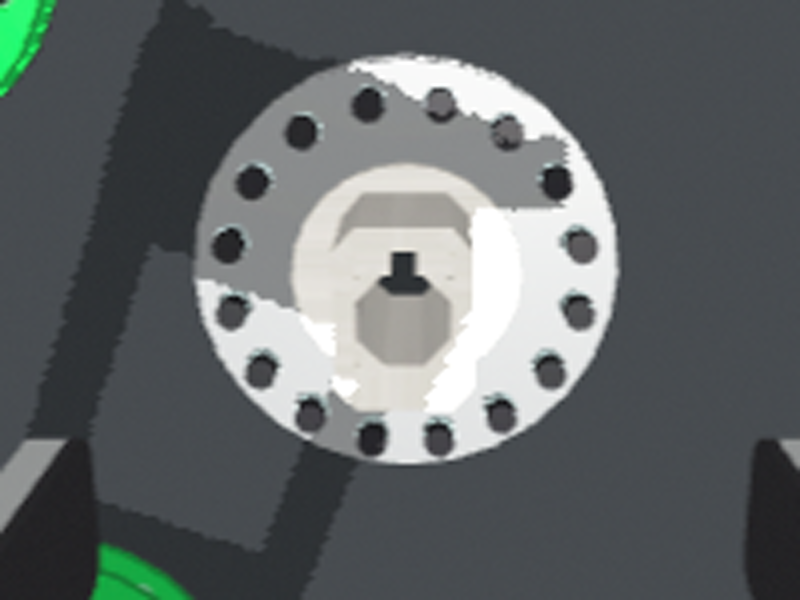

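```bash
python3 - <<'E'
from h import *
p=camera('wrist')
f=lambda x,y:(150+(x-1.5)/4,129+(y-1.5)/4)
b=atz(p,f(404,320),.072);k=atz(p,f(404,252),.072);print(b,k,np.hypot(*(k-b)[:2]),np.degrees(np.arctan2(*(k-b)[1::-1])))
for z,pp in((.016,[(194,265),(618,265),(405,53),(410,464),(245,140),(560,135),(545,415),(268,410)]),):
    W=np.array([atz(p,f(*q),z)[:2] for q in pp]); A=np.c_[2*W,np.ones(len(W))]; x=np.linalg.lstsq(A,(W**2).sum(1),rcond=None)[0]; print('tray',x[:2],'r',np.sqrt(x[2]+x[0]**2+x[1]**2))
# hub top face corners rough: flats edges
e1=atz(p,f(333,300),.072);e2=atz(p,f(475,300),.072);e3=atz(p,f(333,370),.072);print('width',np.hypot(*(e1-e2)[:2]),'mid',(e1+e2)/2,'flat dir',np.degrees(np.arctan2(*(e1-e3)[1::-1])))
T=Rq(readout.get_state()['tool_rot']).as_matrix(); print('toolx yaw',np.degrees(np.arctan2(T[1,0],T[0,0])))
E
```

```text
[0.49772042 0.25368559 0.072     ] [0.51468506 0.26775881 0.072     ] 0.022042109910466446 39.67781148451101
tray [0.49683625 0.25275918] r 0.07580146770137838
width 0.044093449055838466 mid [0.50277446 0.2578758  0.072     ] flat dir 38.656634894857106
toolx yaw 39.96692553950418
```

Call:
{"fn": "jog_arm", "kwargs": {"increments": "1 -20 -12 -10 0 0 0; 1 -37 -23 -30 0 0 0; 1 -37 -23 -65 0 0 0; 1 -37 -23 -100 0 0 0; 1 -37 -23 -135 0 0 0; 1 -37 -23 -165 0 0 0; 1 -37 -23 -190 0 0 0; 1 -37 -23 -205 0 0 0; 1 -37 -23 -213 0 0 0; 1 -37 -23 -213 0 0 0"}}

```text
time: 5.7
position: [0.4969, 0.2539, 0.0374]
tool_rot: [0.0, 0.94, 0.342, -0.001]
ft_force: [0.0, 0.5, 0.3]
opening: 0.0857
```

Call:
{"fn": "jog_arm", "kwargs": {"increments": "-1 0 0 0 0 0 0; -1 0 0 0 0 0 0; -1 0 0 0 0 0 0; -1 0 0 0 0 0 0; -1 0 0 0 0 0 0; -1 0 0 0 0 0 0; -1 0 0 0 0 0 0; -1 0 0 0 0 0 0; -1 0 0 0 0 0 0; -1 0 0 0 0 0 0", "force": 50}}

```text
time: 6.53
position: [0.4989, 0.2553, 0.0403]
tool_rot: [0.0, 0.939, 0.343, 0.002]
ft_force: [-0.4, -0.7, 6.9]
opening: 0.0432
```

Call:
{"fn": "jog_arm", "kwargs": {"increments": "-1 0 0 5 0 0 0; -1 0 0 15 0 0 0; -1 0 0 30 0 0 0; -1 0 0 50 0 0 0; -1 0 0 75 0 0 0; -1 0 0 105 0 0 0; -1 0 0 135 0 0 0; -1 0 0 160 0 0 0; -1 0 0 170 0 0 0; -1 0 0 170 0 0 0"}}

```text
time: 7.37
position: [0.4989, 0.2556, 0.2118]
tool_rot: [0.0, 0.939, 0.343, 0.003]
ft_force: [1.5, -0.0, -3.5]
opening: 0.0432
```

```bash
python3 - <<'E'
from h import *
s=readout.get_state(); print(s['time'],s['position'],s['ft_force'],s['wrist_torque'],s['opening'])
p=camera('side'); save(p,'s3.png'); w=camera('wrist'); save(w,'w3.png')
cv2.imwrite('pics/c3.png',np.hstack([p['img'][:,:,::-1][100:300,100:380],w['img'][150:350,120:400,::-1]]))
E
```

```text
7.3667 [0.49886231 0.25556287 0.21176453] [ 1.47503713 -0.03922306 -3.4531453 ] [-0.01921837 -0.01848849  0.02180985] 0.04322295675447001
```

View pics/s3.png

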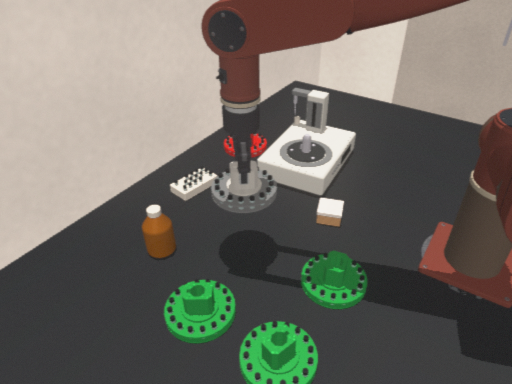

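View pics/w3.png

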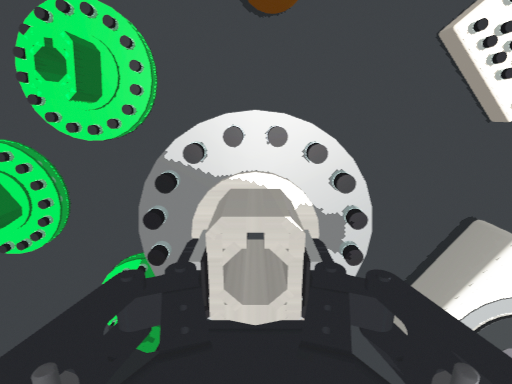

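```bash
python3 - <<'E'
from h import *
s=readout.get_state();p=camera('wrist'); g=p['img'][200:300,190:320,::-1]; cv2.imwrite('pics/w3c.png',cv2.resize(g,None,fx=6,fy=6,interpolation=cv2.INTER_CUBIC))
print(s['position'])
for l in('hub',):
  for r in place_of(p,l): print(l,r, atz(p,r['pixel'],s['position'][2]+.015))
E
```

```text
[0.49660913 0.25472438 0.20718146]
hub {'pixel': [142.6, 322.2], 'confidence': 0.97} [0.42196719 0.27659597 0.22218146]
hub {'pixel': [257.3, 262.9], 'confidence': 0.93} [0.49220804 0.25139091 0.22218146]
hub {'pixel': [60.8, 67.9], 'confidence': 0.76} [0.50976084 0.37672491 0.22218146]
```

View pics/w3c.png

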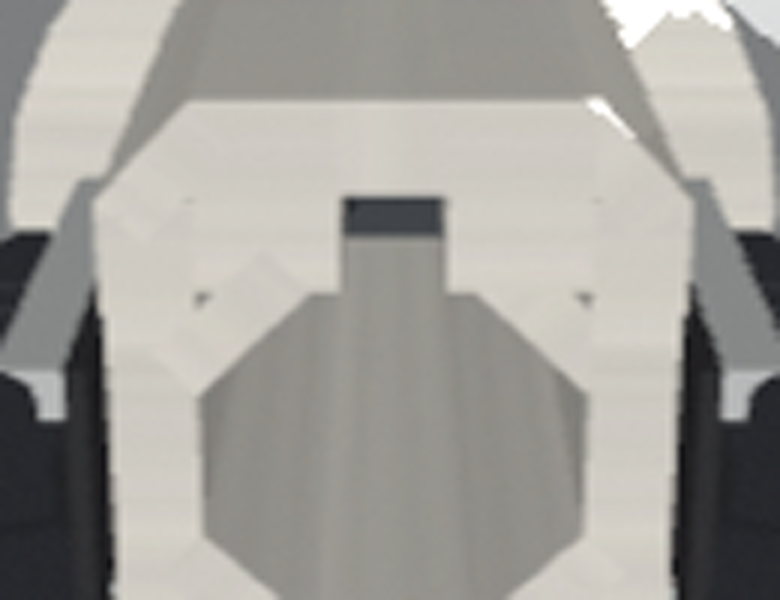

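```bash
python3 - <<'E'
from h import *
s=readout.get_state();p=camera('wrist');tz=s['position'][2];T=Rq(s['tool_rot']).as_matrix();print(s['position'],s['ft_force'])
f=lambda x,y:(190+(x-2.5)/6,200+(y-2.5)/6)
tl=lambda x,y,dz:T.T@(atz(p,f(x,y),tz+dz)-s['position'])
for dz in (.028,.030,.032,.034,.036,.038):
    a,b=tl(95,200,dz),tl(692,200,dz); fr=tl(390,100,dz); kw=tl(394,197,dz); bc=tl(394,465,dz)
    print(dz,'w',(b-a)[1].round(4),'front',fr[0].round(4),'key',kw[0].round(4),'bore',bc.round(4), 'f-k',(fr-kw)[0].round(4),'f-b',(fr-bc)[0].round(4))
E
```

```text
[0.49580133 0.2543967  0.20563929] [-0.03536809 -0.31506169 -4.06395914]
0.028 w 0.0454 front 0.0256 key 0.0177 bore [-0.0056 -0.0014 -0.028 ] f-k 0.0079 f-b 0.0312
0.03 w 0.0446 front 0.0263 key 0.0186 bore [-0.0043 -0.0014 -0.03  ] f-k 0.0077 f-b 0.0306
0.032 w 0.0438 front 0.0271 key 0.0195 bore [-0.003  -0.0014 -0.032 ] f-k 0.0076 f-b 0.0301
0.034 w 0.043 front 0.0279 key 0.0204 bore [-0.0017 -0.0014 -0.034 ] f-k 0.0075 f-b 0.0295
0.036 w 0.0422 front 0.0286 key 0.0213 bore [-0.0004 -0.0014 -0.036 ] f-k 0.0073 f-b 0.029
0.038 w 0.0414 front 0.0294 key 0.0222 bore [ 0.001  -0.0014 -0.038 ] f-k 0.0072 f-b 0.0284
```

Call:
{"fn": "jog_arm", "kwargs": {"increments": "-1 2 -15 5 0 0 0; -1 5 -40 10 0 0 -0.05; -1 8 -75 15 0 0 -0.1; -1 12 -110 15 0 0 -0.15; -1 15 -145 15 0 0 -0.2; -1 18 -180 15 0 0 -0.25; -1 22 -215 15 0 0 -0.3; -1 25 -250 15 0 0 -0.35; -1 29 -280 15 0 0 -0.4; -1 32 -310 15 0 0 -0.44"}}

```text
time: 8.45
position: [0.5284, -0.0567, 0.2214]
tool_rot: [-0.001, 0.992, 0.128, -0.001]
ft_force: [0.9, -0.4, -3.6]
opening: 0.0433
```

Call:
{"fn": "jog_arm", "kwargs": {"increments": "-1 2 -25 0 0 0 -0.02; -1 5 -45 0 0 0 -0.049; -1 7 -60 0 0 0 -0.049; -1 7 -70 0 0 0 -0.049; -1 7 -70 0 0 0 -0.049; -1 7 -70 0 0 0 -0.049; -1 7 -70 0 0 0 -0.049; -1 7 -70 0 0 0 -0.049"}}

```text
time: 9.12
position: [0.5363, -0.1239, 0.2232]
tool_rot: [-0.0, 0.994, 0.106, -0.0]
ft_force: [-0.4, -0.7, -3.6]
opening: 0.0432
```

```bash
cat > st.py <<'E'
from h import *
s=readout.get_state(); T=Rq(s['tool_rot']).as_matrix(); print('t',s['time'],'pos',s['position'].round(4),'yaw',np.degrees(np.arctan2(T[1,0],T[0,0])).round(2),'tilt deg',np.degrees(T[:2,2]).round(2),'F',s['ft_force'].round(2),'M',s['wrist_torque'].round(3),'op',s['opening'].round(4))
E
cat > view.py <<'E'
import sys
from st import *
n=sys.argv[1]; p=camera('side'); t=camera('top')
a=cv2.resize(p['img'][80:200,230:390,::-1],(400,300),interpolation=cv2.INTER_CUBIC); b=cv2.resize(t['img'][140:254,280:432,::-1],(400,300),interpolation=cv2.INTER_CUBIC)
cv2.imwrite('pics/'+n,np.hstack([a,b]))
E
python3 view.py v4.png
```

```text
Traceback (most recent call last):
  File "view.py", line 2, in <module>
    from st import *
  File "st.py", line 2, in <module>
    s=readout.get_state(); T=Rq(s['tool_rot']).as_matrix(); print('t',s['time'],'pos',s['position'].round(4),'yaw',np.degrees(np.arctan2(T[1,0],T[0,0])).round(2),'tilt deg',np.degrees(T[:2,2]).round(2),'F',s['ft_force'].round(2),'M',s['wrist_torque'].round(3),'op',s['opening'].round(4))
                                                                                                                                                                                                                                                                         ^^^^^^^^^^^^^^^^^^
AttributeError: 'float' object has no attribute 'round'
```

```bash
sed -i "s/s\['opening'\].round(4)/round(s['opening'],4)/" st.py; python3 view.py v4.png
```

```text
t 9.1167 pos [ 0.5363 -0.1239  0.2232] yaw 12.17 tilt deg [-0.01  0.03] F [-0.4  -0.66 -3.55] M [0.001 0.024 0.044] op 0.0432
```

View pics/v4.png

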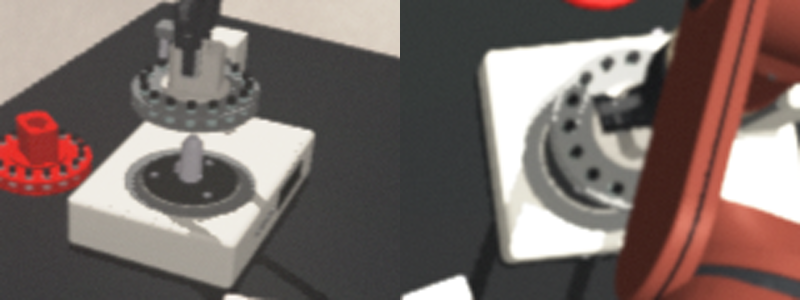

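Call:
{"fn": "jog_arm", "kwargs": {"increments": "-1 -1 -1 -15 0 0 0; -1 -2 -2 -30 0 0 0; -1 -2 -2 -42 0 0 0; -1 -2 -2 -47 0 0 0; -1 -2 -2 -51 0 0 0; -1 -2 -2 -54 0 0 0; -1 -2 -2 -54 0 0 0; -1 -2 -2 -54 0 0 0"}}

```text
time: 9.88
position: [0.5347, -0.1271, 0.1698]
tool_rot: [0.0, 0.994, 0.105, 0.0]
ft_force: [0.7, -0.1, -3.6]
opening: 0.0432
```

```bash
python3 st.py
```

```text
t 9.8833 pos [ 0.5347 -0.1271  0.1698] yaw 12.09 tilt deg [ 0.04 -0.01] F [ 0.7  -0.09 -3.58] M [ 0.064 -0.     0.035] op 0.0432
```

Call:
{"fn": "jog_arm", "kwargs": {"increments": "-1 0 0 -2 0 0 0; -1 0 0 -4 0 0 0; -1 0 0 -6 0 0 0; -1 0 0 -8 0 0 0; -1 0 0 -10 0 0 0; -1 0 0 -10 0 0 0; -1 0 0 -10 0 0 0"}}

```text
time: 10.47
position: [0.5347, -0.1256, 0.1594]
tool_rot: [-0.001, 0.994, 0.105, 0.001]
ft_force: [0.8, 5.7, -1.6]
opening: 0.0435
```

```bash
python3 st.py
```

```text
t 10.4667 pos [ 0.5347 -0.1256  0.1594] yaw 12.09 tilt deg [0.05 0.16] F [ 0.82  5.72 -1.61] M [ 1.301 -0.169  0.012] op 0.0435
```

Call:
{"fn": "jog_arm", "kwargs": {"increments": "-1 0 1 0 0 0 0; -1 0 2 0 0 0 0; -1 0 2 0 0 0 0; -1 0 2 0 0 0 0; -1 0 2 0 0 0 0"}}

```text
time: 10.88
position: [0.5345, -0.1252, 0.1594]
tool_rot: [0.0, 0.994, 0.105, 0.0]
ft_force: [0.8, 1.1, -3.3]
opening: 0.0435
```

```bash
python3 st.py
```

```text
t 10.8833 pos [ 0.5345 -0.1252  0.1594] yaw 12.07 tilt deg [ 0.03 -0.01] F [ 0.82  1.08 -3.34] M [ 0.339 -0.084 -0.007] op 0.0435
```

Call:
{"fn": "jog_arm", "kwargs": {"increments": "-1 0 0.3 -3 0 0 0; -1 0 0.3 -6 0 0 0; -1 0 0.3 -9 0 0 0; -1 0 0.3 -12 0 0 0; -1 0 0.3 -14 0 0 0; -1 0 0.3 -16 0 0 0; -1 0 0.3 -18 0 0 0; -1 0 0.3 -18 0 0 0; -1 0 0.3 -18 0 0 0"}}

```text
time: 11.63
position: [0.5341, -0.1248, 0.141]
tool_rot: [-0.0, 0.994, 0.105, -0.0]
ft_force: [0.8, 1.2, -3.4]
opening: 0.0433
```

```bash
python3 st.py
```

```text
t 11.6333 pos [ 0.5341 -0.1248  0.141 ] yaw 12.08 tilt deg [-0.04  0.01] F [ 0.85  1.23 -3.4 ] M [ 0.121 -0.047  0.003] op 0.0433
```

Call:
{"fn": "jog_arm", "kwargs": {"increments": "-1 0 0 -1 0 0 0; -1 0 0 -2 0 0 0; -1 0 0 -3 0 0 0; -1 0 0 -4 0 0 0; -1 0 0 -4 0 0 0; -1 0 0 -4 0 0 0"}}

```text
time: 12.13
position: [0.5343, -0.1249, 0.1373]
tool_rot: [0.0, 0.994, 0.105, 0.0]
ft_force: [-0.6, 0.4, -3.9]
opening: 0.0434
```

```bash
python3 st.py
```

```text
t 12.1333 pos [ 0.5343 -0.1249  0.1373] yaw 12.08 tilt deg [ 0.   -0.01] F [-0.62  0.38 -3.89] M [-0.049 -0.02   0.053] op 0.0434
```

Call:
{"fn": "jog_arm", "kwargs": {"increments": "-1 0 0 -1 0 0 0; -1 0 0 -1 0 0 0; -1 0 0 -2 0 0 0; -1 0 0 -2 0 0 0; -1 0 0 -2 0 0 0"}}

```text
time: 12.55
position: [0.5346, -0.1249, 0.1368]
tool_rot: [0.0, 0.994, 0.105, 0.0]
ft_force: [-5.2, 1.3, 8.0]
opening: 0.0433
```

```bash
python3 st.py
```

```text
t 12.55 pos [ 0.5346 -0.1249  0.1368] yaw 12.09 tilt deg [ 0.04 -0.02] F [-5.24  1.3   7.96] M [ 0.326  0.881 -0.001] op 0.0433
```

Resting on the key: TCP z is 0.1368, against about 0.137 expected. I'll ease the press and turn towards the key.

Call:
{"fn": "jog_arm", "kwargs": {"increments": "-1 0 0 0.7 0 0 0; -1 0 0 0.7 0 0 -0.03; -1 0 0 0.7 0 0 -0.06; -1 0 0 0.7 0 0 -0.09; -1 0 0 0.7 0 0 -0.12; -1 0 0 0.7 0 0 -0.14; -1 0 0 0.7 0 0 -0.14"}}

```text
time: 13.13
position: [0.5351, -0.1244, 0.1367]
tool_rot: [-0.0, 0.999, 0.035, 0.001]
ft_force: [-0.3, 4.3, 3.7]
opening: 0.0431
```

```bash
python3 st.py
```

```text
t 13.1333 pos [ 0.5351 -0.1244  0.1367] yaw 4.03 tilt deg [0.11 0.02] F [-0.28  4.32  3.71] M [ 0.793 -0.093  0.081] op 0.0431
```

Call:
{"fn": "jog_arm", "kwargs": {"increments": "-1 0 0.8 0 0 0 -0.02; -1 0 0.8 0 0 0 -0.04; -1 0 0.8 0 0 0 -0.06; -1 0 0.8 0 0 0 -0.06; -1 0 0.8 0 0 0 -0.06"}}

```text
time: 13.55
position: [0.5343, -0.1245, 0.1358]
tool_rot: [0.0, 1.0, 0.005, -0.0]
ft_force: [0.4, -1.4, -2.6]
opening: 0.043
```

```bash
python3 st.py
```

```text
t 13.55 pos [ 0.5343 -0.1245  0.1358] yaw 0.63 tilt deg [-0.01 -0.06] F [ 0.37 -1.42 -2.56] M [-0.259 -0.111 -0.058] op 0.043
```

Call:
{"fn": "jog_arm", "kwargs": {"increments": "-1 0 -0.2 0 0 0 -0.02; -1 0 -0.2 0 0 0 -0.04; -1 0 -0.2 -1 0 0 -0.04; -1 0 -0.2 -2 0 0 -0.04; -1 0 -0.2 -3 0 0 -0.04; -1 0 -0.2 -4 0 0 -0.04; -1 0 -0.2 -4 0 0 -0.04; -1 0 -0.2 -4 0 0 -0.04"}}

```text
time: 14.22
position: [0.534, -0.1244, 0.1316]
tool_rot: [0.0, 1.0, -0.015, -0.0]
ft_force: [2.1, -2.8, -5.4]
opening: 0.0429
```

```bash
python3 st.py
```

```text
t 14.2167 pos [ 0.534  -0.1244  0.1316] yaw -1.67 tilt deg [-0.03 -0.02] F [ 2.08 -2.79 -5.42] M [-0.562 -0.363 -0.014] op 0.0429
```

Call:
{"fn": "jog_arm", "kwargs": {"increments": "-1 0.4 -0.6 -1 0 0 0; -1 0.4 -0.6 -2 0 0 0; -1 0.4 -0.6 -3 0 0 0; -1 0.4 -0.6 -4 0 0 0; -1 0.4 -0.6 -5 0 0 0; -1 0.4 -0.6 -6 0 0 0; -1 0.4 -0.6 -7 0 0 0; -1 0.4 -0.6 -7 0 0 0; -1 0.4 -0.6 -7 0 0 0"}}

```text
time: 14.97
position: [0.5347, -0.1248, 0.1249]
tool_rot: [-0.0, 1.0, -0.015, -0.0]
ft_force: [1.0, 0.3, -2.8]
opening: 0.0434
```

```bash
python3 st.py
```

```text
t 14.9667 pos [ 0.5347 -0.1248  0.1249] yaw -1.67 tilt deg [-0.01  0.01] F [ 1.01  0.26 -2.76] M [ 0.04  -0.006 -0.003] op 0.0434
```

Call:
{"fn": "jog_arm", "kwargs": {"increments": "-1 0 0 -1 0 0 0; -1 0 0 -2 0 0 0; -1 0 0 -2.7 0 0 0; -1 0 0 -2.7 0 0 0; -1 0 0 -2.7 0 0 0"}}

```text
time: 15.38
position: [0.535, -0.1249, 0.123]
tool_rot: [0.0, 1.0, -0.015, 0.0]
ft_force: [-2.5, 0.2, 4.5]
opening: 0.0436
```

```bash
python3 st.py
```

```text
t 15.3833 pos [ 0.535  -0.1249  0.123 ] yaw -1.67 tilt deg [ 0.03 -0.01] F [-2.5   0.22  4.52] M [0.257 0.473 0.066] op 0.0436
```

Call:
{"fn": "jog_arm", "kwargs": {"increments": "-1 0 0 0.7 0 0 0; -1 0 0 0.7 0 0 0; 0.2 0 0 0.7 0 0 0; 0.3 0 0 0.7 0 0 0; 0.5 0 0 0.7 0 0 0; 0.7 0 0 0.7 0 0 0; 1 0 0 0.7 0 0 0; 1 0 0 0.7 0 0 0; 1 0 0 0.7 0 0 0; 1 0 0 0.7 0 0 0", "force": 20}}

```text
time: 16.22
position: [0.5347, -0.1248, 0.123]
tool_rot: [-0.0, 1.0, -0.015, 0.0]
ft_force: [0.9, 1.0, 0.8]
opening: 0.0853
```

```bash
python3 st.py
```

```text
t 16.2167 pos [ 0.5347 -0.1248  0.123 ] yaw -1.67 tilt deg [0. 0.] F [0.87 1.03 0.8 ] M [-0.001 -0.008 -0.07 ] op 0.0853
```

Released. I'll retreat straight up, then back off to look.

Call:
{"fn": "jog_arm", "kwargs": {"increments": "1 0 0 8 0 0 0; 1 0 0 25 0 0 0; 1 0 0 50 0 0 0; 1 0 0 80 0 0 0; 1 0 0 115 0 0 0; 1 0 0 150 0 0 0; 1 0 0 165 0 0 0; 1 0 0 165 0 0 0; 1 0 0 165 0 0 0"}}

```text
time: 16.97
position: [0.5353, -0.125, 0.2897]
tool_rot: [0.001, 1.0, -0.015, 0.001]
ft_force: [-0.5, 0.5, -1.2]
opening: 0.0852
```

```bash
python3 - <<'E'
from st import *
w=camera('wrist'); p=camera('side'); t=camera('top')
a=cv2.resize(p['img'][80:200,230:390,::-1],(400,300),interpolation=cv2.INTER_CUBIC)
b=cv2.resize(w['img'][:,:,::-1],(400,300),interpolation=cv2.INTER_AREA)
cv2.imwrite('pics/v9.png',np.hstack([a,b])); save(t,'t9.png');save(w,'w9.png')
print('pred bore top at home',proj(w,[.5315,-.1255,.155]),'seated tray c',proj(p,[.5315,-.1255,.083]))
for q in (w,p,t):
  for r in place_of(q,'hub'): print(np.round(r['pixel'],1),round(r['confidence'],2),atz(q,r['pixel'],.138).round(4))
E
```

```text
t 16.9667 pos [ 0.5353 -0.125   0.2897] yaw -1.67 tilt deg [ 0.16 -0.06] F [-0.51  0.53 -1.25] M [0.008 0.02  0.001] op 0.0852
pred bore top at home [255.9288376  186.72300594] seated tray c [306.58705146 150.03849072]
[254.5 186.2] 0.86 [ 0.5277 -0.1239  0.138 ]
[197.8 297.3] 0.86 [0.4104 0.5264 0.138 ]
[310.9 131.1] 0.78 [ 0.5332 -0.1492  0.138 ]
[335. 269.] 0.57 [0.2293 0.3276 0.138 ]
[241.3 130.5] 0.57 [ 0.7144 -0.0354  0.138 ]
[359.2 192.2] 0.93 [ 0.5343 -0.1163  0.138 ]
[218.5 301.5] 0.89 [0.2674 0.2382 0.138 ]
[130.3 300. ] 0.86 [0.2718 0.4528 0.138 ]
[136.5 223.8] 0.85 [0.4573 0.4477 0.138 ]
[357.3 111.9] 0.68 [ 0.7507 -0.1231  0.138 ]
```

View pics/v9.png

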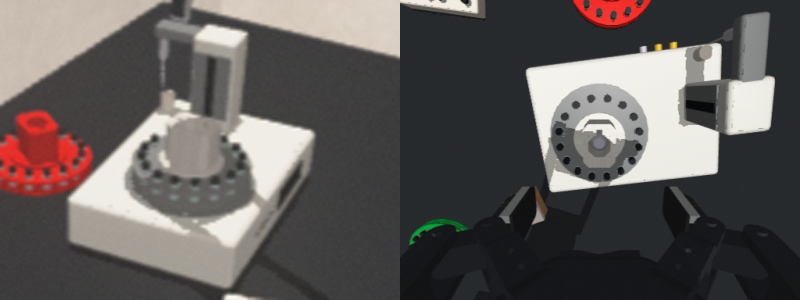

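View pics/w9.png

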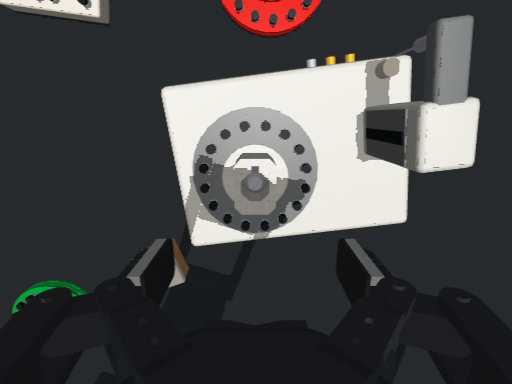

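```bash
python3 - <<'E'
from st import *
t=camera('top'); a=cv2.imread('pics/top0.png').astype(int); b=t['img'][:,:,::-1].astype(int)
for n,(x,y) in dict(bottle=(175,150),rack=(262,121),box=(296,261)).items(): print(n,np.abs(a-b)[y-20:y+20,x-25:x+25].mean().round(1))
save(t,'t10.png')
w=camera('wrist');g=w['img'][90:250,140:350]; 
f=lambda pts,z:np.array([atz(w,q,z)[:2] for q in pts])
W=f([(192.5,169),(317.5,169),(255,107),(256,232.5)],.097); A=np.c_[2*W,np.ones(4)];x=np.linalg.lstsq(A,(W**2).sum(1),rcond=None)[0];print('tray',x[:2],np.sqrt(x[2]+x[0]**2+x[1]**2))
E
```

```text
t 17.2667 pos [ 0.534  -0.1245  0.2863] yaw -1.67 tilt deg [-0.15  0.06] F [ 0.68 -0.29  0.71] M [ 0.008 -0.015 -0.011] op 0.0857
bottle 18.9
rack 21.1
box 13.2
tray [ 0.53162255 -0.12385372] 0.07802634785890143
```

View pics/t10.png

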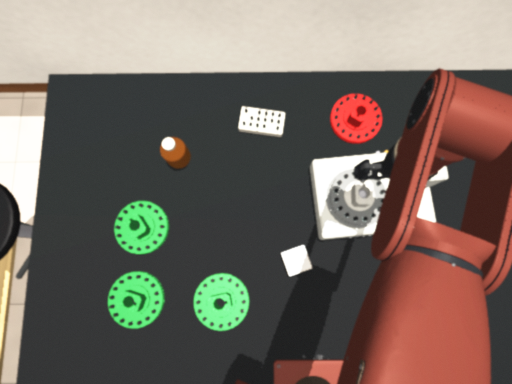

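The rim check doesn't agree: I get a radius of 78 mm where it should be 75. I'll measure the seated height more carefully before handing in.

```bash
python3 - <<'E'
from h import *
w=camera('wrist'); p=camera('side'); c=np.array([.5315,-.1245])
def draw(q,box,k,off):
    x0,y0,x1,y1=box; im=cv2.resize(q['img'][y0:y1,x0:x1,::-1],None,fx=k,fy=k,interpolation=cv2.INTER_CUBIC).copy()
    th=np.linspace(0,2*np.pi,90)
    for z,r,col in((.103,.075,(0,255,0)),(.083,.075,(0,255,0)),(.117,.075,(0,0,255)),(.097,.075,(0,0,255))):
        P=np.array([(proj(q,[c[0]+r*np.cos(a),c[1]+r*np.sin(a),z])-[x0,y0])*k for a in th]).astype(int)
        if (q is w and z in(.103,.117)) or (q is p): cv2.polylines(im,[P],True,col,1)
    return im
a=draw(w,(180,95,330,245),4,0); cv2.imwrite('pics/ovw.png',a)
b=draw(p,(255,90,365,190),6,0); cv2.imwrite('pics/ovs.png',b)
E
```

View pics/ovw.png

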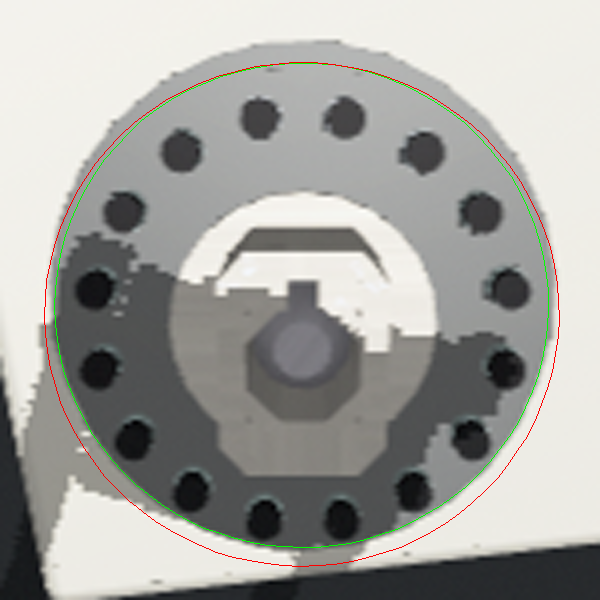

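View pics/ovs.png

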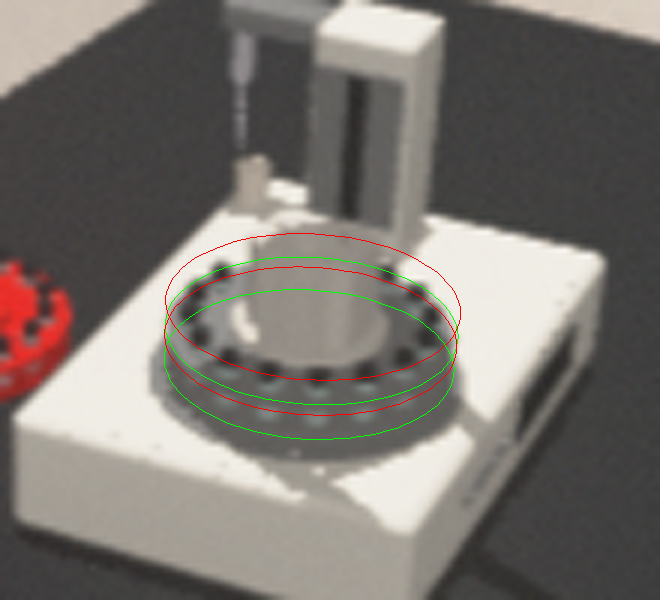

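The home outline (green) fits the tray in both views and the 14 mm high outline (red) does not. The 78 mm came from including the housing's grey ring around the drive plate. The gripper is clear and the arm is still, so I'm handing in.

```bash
python3 -c "
from plant import workorder,readout
print(readout.get_state()['time']); print(workorder.finish_job())"
```

```text
17.4667
the job is handed in; nothing more can be done
None
```

The grey carousel is on the drive plate, fully home over the key. I handed the job in at 17.5 s, with the gripper open and clear.

**What I did:** I gripped the hub by its flats, lifted it level and lowered it over the spindle about 14° off the key. It came to rest on the key with the TCP at z = 0.1368. I pressed up to about 11 N at first contact, eased to about 7 N, and turned it until it dropped near 0.6°. I set it to -1.7°, let it down to z = 0.1230 and released it.

**Checks:**
- **Height:** it dropped 13.8 mm from the key, against the 14 mm expected. The outline drawn for the home position fits the tray in the wrist and side views, while the one 14 mm higher does not.
- **Level:** the tool tilt read under 0.2° throughout, and the tray looks flat in the pictures.
- **Bystanders:** the bottle, rack and cap box sit at the same places in the top view as at the start. A plain pixel difference there was not small (13 to 21 grey levels). I put that down to changed lighting and shadow, but did not check it.

**What disagreed:**
- A quick rim measurement gave a radius of 78 mm instead of 75, because I had included the housing's grey ring; the outline check settled it.
- My first spindle position was about 2 mm off in y. The side force showed it (under 6 N), and I corrected it during the descent.

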